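Restack the spacers on the finishing machine's tension spindle

ROBOT

A 6-joint arm with a two-finger parallel gripper is mounted at the origin on the work surface. World frame = base frame: x ahead of the robot, y to its left, z up, the work surface at z = 0. Lengths are in m, angles in rad, forces in N, time in s.
With the tool pointing down it reaches from about 0.375 to 0.975 m from the base axis. Payload 3.8 kg.
Tool frame: the origin (TCP) lies at the very end of the fingers, on their centre line; the grasp point (between the pads) lies 19 mm behind it; z points along the fingers, y is the direction in which the jaws open and shut (so a half turn about z gives the same grasp; the last joint's range is limited). The gripper opens to 85 mm and grips with 20 to 120 N. Pads are 22 mm wide; open, the fingers measure 114 mm over their backs; the gripper's body (76 mm by 85 mm) begins 54 mm behind the grasp point. The pads swing forward as they close: fully open they stand 13 mm farther back than shut.
Start: joints at [-0.037, 0.264, 1.604, -0, 1.274, -0.037], TCP at [0.675, -0, 0.231] pointing down, gripper open.
Joint ranges: [-2.63, 2.63], [-0.94, 2.18], [0.31, 2.57], [-1.31, 4.45], [0, 2.66], [-2.55, 2.55]. Speed limits (rad/s): [2.57, 2.57, 3.14, 3.14, 3.14, 3.14].

INTERFACE

Orientations are given as a rotation vector (axis times angle).
In Python, from workcell import read_state, read_camera, camera_info, finish_job gives the robot as it stands. The module is installed in compiled form; this text tells all that it offers.
- The arm moves only by the tool play_rows, never from a script. Its argument "motion" is a list of rows, each a list of 5 numbers: the shift along the tool's x, y, z in units of 1000 mm (1.0 is 1000 mm), then the turn about the tool's z in units of 2 pi rad (1.0 is 2 pi rad), then the finger opening in mm, from 0 to 85.4. A call has 1 to 5 rows; each row shifts and turns the commanded pose from where the row before left it, along the tool's axes as they then stand; what a row does not reach is not made up. A row lasts 1/8 s, in which the tool goes at most 62.5 mm and 10.7 degrees, less where a joint would pass 70% of its speed; a pose out of reach is approached as far as the arm can. A call with a number of a shift or a turn outside -1 to 1 is refused whole. A call with a gripper value outside its range is refused whole. The fingers move at their own pace and stop on an object; "squeeze" is the grip in N (left out, the last holds). Time passes only in rows, so rows that do not move let the fingers close. It gives the time, the measured TCP pose, the force and the opening at its end, in the units of the state.
- read_state(): the state, without advancing time (a new reading comes with each control period).
- read_camera(name): name is "scene" or "side" or "wrist"; returns the picture (384x512x3 uint8, red, green, blue); there is no depth.
- camera_info(name): a dict with "intrinsics" (3x3 intrinsics, pixels), "pose" (4x4, takes a point from camera to world coordinates). Camera axes: x right, y down, z forward; pixel columns grow to the right and rows downward; lengths in m; the calibration is good to about 2 mm. A picture is of the moment at which its call begins: read the wrist's pose just before it. camera_info takes no time and is no camera call; for the wrist camera it gives the pose at the moment of the call.
- finish_job(): hands the job in, once; it reports no verdict.
The state is a dict: "time": time; "q": joint angles; "joint_vel": joint speeds; "joint_torque": joint torques, N m; "tool_pos": TCP position; "tcp_rot": TCP orientation; "wrist_force": force on the tool from outside, world axes, zero at the start; "torque": the same for the moment, N m; "width": opening from 0.0 (shut) to 1.0 (fully open).
Only numpy, scipy, OpenCV 4.12 (cv2) and the standard library are available. Lean on these libraries where they do the work, as an engineer would, in place of code of your own. Each camera call takes 0.05 s, during which the arm holds its last target. There are 200 camera calls.

TASK

Put the three spacer rings back on the upright steel spindle of the green stand in order of size: the big aluminium one first, the middle brass one on it, the small red one on top. Feel for the spindle gently, lower each ring all the way down under control until it lies flat with no gap, never dropping or forcing it, and let go. Leave everything else on the bench as it is.

Things in the scene. Friction and masses are not known exactly. Their poses are not given: they have to be found in the camera images.
- stand: Green base plate 90 x 90 x 10 mm, bolted down, with a dark round hub on it, 40 mm across, flat top 30 mm above the bench; the rings rest on that top. Origin: centre of the plate's underside, on the hub's axis; z is up. More than 30 N on the stand, hub or spindle spoils it. The hub does not turn; it is sprung: it stays put below about 7 N, then gives straight down 1 mm per 3.5 N, 6 mm at most, and comes back.
- hub_top (a point): Centre of the hub's flat top. A steel spindle 16 mm across stands here, its flat tip (11 mm across, bevelled over the last 4 mm) 50 mm above this point, 80 mm above the bench. It is eccentric: its axis is 6 mm to one side of this point, in a direction that changes every time, is not reported and is unrelated to the yaw; feel or look for it.
- big_c (a point): Big, bare aluminium spacer ring, 64 mm across, 16 mm thick, straight through-hole 19 mm across, lying flat on the bench. The point is its centre, half-way up (8 mm above its underside); z is the ring's axis. It has 1.5 mm of play all round on the spindle and catches the tip when within about 3.5 mm of the spindle's axis.
- mid_c (a point): Middle, brass spacer ring, 52 mm across, 14 mm thick, straight through-hole 19 mm across, lying flat on the bench. The point is its centre, half-way up (7 mm above its underside); z is the ring's axis. It has 1.5 mm of play all round on the spindle and catches the tip when within about 3.5 mm of the spindle's axis.
- small_c (a point): Small, red plastic spacer ring, 40 mm across, 12 mm thick, straight through-hole 19 mm across, lying flat on the bench. The point is its centre, half-way up (6 mm above its underside); z is the ring's axis. It has 1.5 mm of play all round on the spindle and catches the tip when within about 3.5 mm of the spindle's axis.
- odd_bush: black rubber bush, 40 mm across, 22 mm tall, hole 10 mm: too tight for the spindle, not part of this job. Origin: centre of its underside.
- tack_tin: small open steel dish, 56 mm across, 25 mm tall. Origin: centre of its underside. Bystander.
- hammer: cobbler's hammer with a wooden handle, lying on the right of the bench. Bystander.
- brush: flat brush, lying on the left of the bench. Bystander.
- last: blue plastic shoe last, 130 x 60 mm (x along its length), 80 mm tall. Origin: centre of its underside. Bystander.
- heel_block: wooden heel block, 60 x 55 x 30 mm. Origin: centre of its underside. Bystander.

How it is judged:
On the way, in this order (a step that is already met when the one before it is completed fails the run):
1. the big ring lies flat on the hub, round the spindle, let go (z of big_c in the frame of stand between 0.036 and 0.04 m and horizontal distance between big_c and stand below 0.01 m and angle between big_c's own z axis and vertical below 0.08 rad and contact force between the fingers and big below 0.05 N), for 0.2 s.
2. then the middle ring lies flat on the big one, let go (z of big_c in the frame of stand between 0.036 and 0.04 m and horizontal distance between each of big_c, mid_c and stand below 0.01 m and angle between each of big_c, mid_c's own z axis and vertical below 0.08 rad and z of mid_c in the frame of stand between 0.051 and 0.055 m and contact force between the fingers and mid below 0.05 N), for 0.2 s.
3. then the small ring lies flat on the middle one, let go (z of big_c in the frame of stand between 0.036 and 0.04 m and horizontal distance between each of big_c, mid_c, small_c and stand below 0.01 m and angle between each of big_c, mid_c, small_c's own z axis and vertical below 0.08 rad and z of mid_c in the frame of stand between 0.051 and 0.055 m and z of small_c in the frame of stand between 0.064 and 0.068 m and contact force between the fingers and small below 0.05 N), for 0.2 s.
At the end, for the whole second after the job is handed in: All three rings are round the spindle, let go and at rest: big on the hub, middle on big, small on top, each within 2 mm of its fully-home height, level within 0.08 rad, and its centre within 10 mm of the hub's axis (all of step 3 and contact force between the fingers and big below 0.05 N and contact force between the fingers and mid below 0.05 N and linear speed of each of big, mid, small below 0.02 m/s); the robot touches nothing.
It fails at once if the stand, hub, spindle or a ring on it is pressed or knocked with more than 30 N (contact force between stand and anything else above 30 N or contact force between big and mid above 30 N or contact force between mid and small above 30 N).
It fails at once if a ring is dropped down the spindle (faster than 0.4 m/s) ((horizontal distance between big_c and stand below 0.01 m and height (world z) of big_c below 0.1 m and linear speed of big above 0.4 m/s) or (horizontal distance between mid_c and stand below 0.01 m and height (world z) of mid_c below 0.1 m and linear speed of mid above 0.4 m/s) or (horizontal distance between small_c and stand below 0.01 m and height (world z) of small_c below 0.1 m and linear speed of small above 0.4 m/s)).
It fails at once if a bystander is moved more than 30 mm (distance of any of odd_bush, tack_tin, hammer, brush, last, heel_block from where it was at the start of the episode above 0.03 m).
It also fails if it takes over 72 s, if anything falls off the work surface, if the arm or the gripper's body presses on something with over 40 N, if the wrist force passes 120 N, or if a joint passes its speed limit or range.

## Working session

There is one attempt and no reset: what is moved stays moved. The work goes in short steps, Python scripts to look and compute and a tool call to move; the robot and the scene stay as the last step left them, time stands still between calls to the robot, and variables do not carry over. Pictures are saved under pics/ and viewed, about 8 in all and at most 12, crops included, and the job is handed in when it is done.

Besides the shell and the picture viewer there is one more tool, called after ">>>" by a JSON object that holds its "api" and its "payload". play_rows: Moves the arm, as the interface text tells. Shifts and turns lie within -1 to 1; 1 stands for 1000 mm of shift or 2 pi rad of turn. Its arguments: {"type":"object","properties":{"motion":{"type":"array","items":{"type":"array","items":{"type":"number"}}},"squeeze":{"type":"number"}},"required":["motion"]}

```bash
mkdir -p pics; python3 - <<'E'
from workcell import *
import cv2,numpy as np
np.set_printoptions(precision=4,suppress=True)
print(read_state())
for n in ("scene","side","wrist"):
    i=camera_info(n);print(n,i["intrinsics"],i["pose"])
    im=read_camera(n);cv2.imwrite(f"pics/{n}0.png",im[:,:,::-1])
E
```

```text
{'time': 0.0, 'q': array([-0.0369,  0.2648,  1.6054,  0.    ,  1.2737, -0.0369]), 'joint_vel': array([ 0.0017, -0.0005, -0.0008, -0.0003, -0.0003, -0.0006]), 'joint_torque': array([  0.0006, -51.5121, -36.7309,  -0.    ,   0.0131,   0.    ]), 'tool_pos': array([0.6743, 0.    , 0.2299]), 'tcp_rot': array([-2.2203, -2.2203,  0.0024]), 'wrist_force': array([0.4046, 0.8793, 0.0349]), 'torque': array([ 0.0505, -0.0073, -0.0226]), 'width': 1.000247949346809}
scene [[374.4046   0.     257.3425]
 [  0.     374.4046 196.4296]
 [  0.       0.       1.    ]] [[ 0.232   0.755  -0.6133  1.1516]
 [ 0.9727 -0.1822  0.1437 -0.1092]
 [-0.0033 -0.6299 -0.7767  0.7589]
 [ 0.      0.      0.      1.    ]]
side [[409.2307   0.     256.7238]
 [  0.     409.2307 196.9174]
 [  0.       0.       1.    ]] [[ 0.8327 -0.3116  0.4577  0.0606]
 [-0.5533 -0.5013  0.6653 -0.7343]
 [ 0.0222 -0.8072 -0.5898  0.7311]
 [ 0.      0.      0.      1.    ]]
wrist [[287.2231   0.     257.0724]
 [  0.     287.2231 188.593 ]
 [  0.       0.       1.    ]] [[ 1.     -0.0002 -0.0021  0.6746]
 [-0.0008 -0.9569 -0.2904  0.0737]
 [-0.002   0.2904 -0.9569  0.3723]
 [ 0.      0.      0.      1.    ]]
```

View pics/scene0.png

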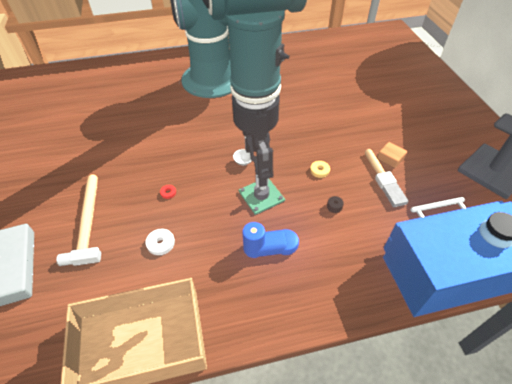

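View pics/side0.png

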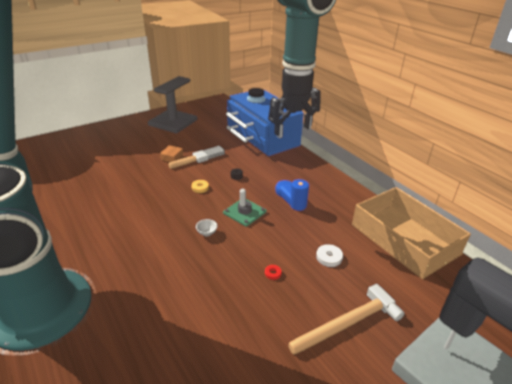

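View pics/wrist0.png

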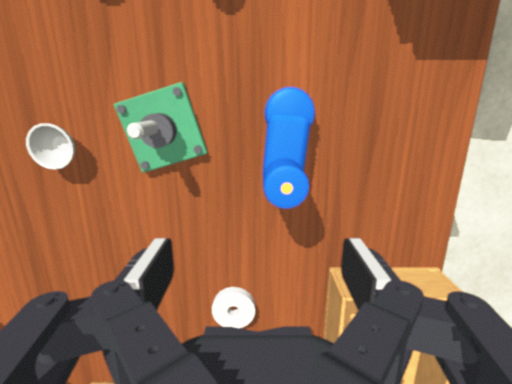

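```bash
cat > h.py <<'E'
from workcell import *
import cv2,numpy as np
np.set_printoptions(precision=4,suppress=True)
def ray(n,uv,z,info=None):
    i=info or camera_info(n);K,P=i["intrinsics"],i["pose"]
    d=P[:3,:3]@np.linalg.solve(K,[uv[0],uv[1],1.]);o=P[:3,3]
    return (o+d*(z-o[2])/d[2])
def proj(n,p,info=None):
    i=info or camera_info(n);K,P=i["intrinsics"],i["pose"]
    c=K@(P[:3,:3].T@(np.array(p)-P[:3,3]));return c[:2]/c[2]
def hsv(im): return cv2.cvtColor(im,cv2.COLOR_RGB2HSV)
R={'red':((0,150,90),(6,255,255)),'brass':((22,60,120),(34,255,255)),'white':((0,0,150),(180,45,255)),'green':((65,80,50),(90,255,255))}
def blobs(im,c,amin=40):
    m=cv2.inRange(hsv(im),*map(np.array,R[c]))
    n,l,s,ce=cv2.connectedComponentsWithStats(m)
    return [(int(s[k,4]),s[k,:4],ce[k],(l==k).astype(np.uint8)) for k in range(1,n) if s[k,4]>=amin]
def hullc(m):
    c=max(cv2.findContours(m,cv2.RETR_EXTERNAL,cv2.CHAIN_APPROX_NONE)[0],key=len)
    h=cv2.convexHull(c);M=cv2.moments(h);return np.array([M['m10']/M['m00'],M['m01']/M['m00']])
E
python3 - <<'E'
from h import *
for n in ("scene","side","wrist"):
    im=cv2.imread(f"pics/{n}0.png")[:,:,::-1].copy()
    for c,z in (('red',.006),('brass',.007),('white',.008),('green',.01)):
        for a,b,ce,m in blobs(im,c):
            if a<6000 and (c!='white' or 100<a<3000) :
                p=ray(n,hullc(m),z)
                if .35<p[0]<.98 and abs(p[1])<.45: print(n,c,a,b,hullc(m),p[:2])
E
```

```text
scene red 187 [160 184  16  15] [167.616 191.106] [ 0.4844 -0.1944]
scene brass 199 [311 161  19  14] [320.068  167.5527] [0.4987 0.2218]
scene brass 67 [144 278  48  12] [166.694  283.5647] [ 0.7491 -0.2186]
scene brass 128 [191 281  11  74] [196.081  317.6405] [ 0.8395 -0.1663]
scene brass 2159 [ 90 317 113  67] [142.0315 349.7316] [ 0.8783 -0.2769]
scene brass 83 [ 92 359  17  11] [100.1798 363.761 ] [ 0.886  -0.3554]
scene white 220 [233 149  19  17] [241.8816 156.7953] [0.4081 0.0207]
scene white 614 [369 150  39  57] [387.7398 182.1831] [0.5925 0.3783]
scene white 1130 [ 56 175  45  91] [ 82.8982 231.2774] [ 0.5652 -0.4032]
scene white 593 [145 229  30  26] [159.6261 241.4411] [ 0.6374 -0.2257]
scene green 259 [249 182  35  32] [265.7456 198.4155] [0.5716 0.0488]
scene green 75 [242 184  13  15] [247.6074 190.463 ] [0.5347 0.0093]
side red 240 [264 264  18  17] [272.6809 271.741 ] [ 0.4872 -0.1908]
side white 175 [193 147  30  14] [206.3048 152.7478] [0.6169 0.3925]
side white 199 [196 220  21  14] [206.2    226.3663] [0.4302 0.0409]
side white 412 [464 241  48  34] [484.7316 2
[... 246 characters left out ...]
en 54 [252 204  11  11] [256.6597 209.1111] [0.5873 0.0297]
wrist brass 77 [282 183  10  10] [286.4427 187.7913] [ 0.713  -0.0361]
wrist brass 42 [407 367   7  10] [410.1111 371.6111] [ 0.9257 -0.3522]
wrist white 227 [499   0  13  28] [505.7204  11.854 ] [0.9516 0.1692]
wrist white 283 [127 120  29  19] [138.776  127.9244] [0.5265 0.0422]
wrist white 1387 [ 26 124  48  45] [ 49.5758 145.916 ] [0.4104 0.0198]
wrist white 618 [124 239  41  50] [143.1217 264.3787] [ 0.5095 -0.1511]
wrist white 642 [350 238  41  52] [370.8615 264.2996] [ 0.8378 -0.1509]
wrist white 1390 [212 287  43  42] [233.1729 307.7236] [ 0.6376 -0.2258]
wrist green 3636 [115  83  92  88] [161.4028 127.0972] [0.5555 0.0434]
```

>>> {"api": "play_rows", "payload": {"motion": [[0.011,-0.03,0.022,0,85],[0.011,-0.03,0.023,0,85],[0.011,-0.03,0.023,0,85],[0.01,-0.028,0.022,0,85],[0,0,0,0,85]], "squeeze": 40}}

```text
time: 0.78
tool_pos: [0.5528, 0.0435, 0.1383]
tcp_rot: [-2.217, -2.219, 0.008]
wrist_force: [0.5, -0.4, -0.1]
width: 0.995
```

```bash
python3 - <<'E'
from h import *
print(read_state()['tool_pos'],read_state()['tcp_rot'])
i=camera_info('wrist');im=read_camera('wrist');cv2.imwrite("pics/w1.png",im[:,:,::-1]);np.save('w1.npy',i['pose'])
b=max(blobs(im,'green'),key=lambda t:t[0])
h=hullc(b[3]);print(b[0],b[1],h,ray('wrist',h,.01,i))
cs=max(cv2.findContours(b[3],cv2.RETR_EXTERNAL,cv2.CHAIN_APPROX_NONE)[0],key=len)
r=cv2.minAreaRect(cs);print(r,ray('wrist',r[0],.01,i))
c=cv2.boxPoints(r);print(np.array([ray('wrist',q,.01,i) for q in c]))
for a,bb,ce,m in blobs(im,'white'): print(a,bb,ce,ray('wrist',ce,.08,i))
E
```

```text
[0.5528 0.0435 0.1383] [-2.217  -2.2192  0.0076]
5791 [203 126 110 107] [259.1259 179.3575] [0.5539 0.0444 0.01  ]
((258.8976135253906, 180.36318969726562), (88.63999938964844, 92.87999725341797), 73.73979187011719) [0.5537 0.0434 0.01  ]
[[ 0.4996  0.0723  0.01  ]
 [ 0.5832  0.0965  0.01  ]
 [ 0.6111  0.0128  0.01  ]
 [ 0.5204 -0.0163  0.01  ]]
628 [242 175  23  37] [253.0287 193.5334] [0.5494 0.0525 0.08  ]
2278 [ 91 178  59  55] [121.9675 206.7212] [0.4515 0.0419 0.08  ]
633 [125 238  41  51] [143.6272 262.4945] [ 0.4623 -0.0052  0.08  ]
646 [350 238  40  52] [370.7941 263.2709] [ 0.6422 -0.0051  0.08  ]
```

View pics/w1.png

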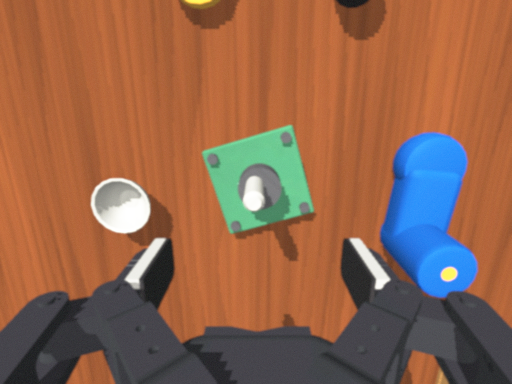

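```bash
python3 - <<'E'
from h import *
im=cv2.imread('pics/w1.png')
c=im[140:240,200:320];cv2.imwrite('pics/c1.png',cv2.resize(c,None,fx=5,fy=5,interpolation=cv2.INTER_NEAREST))
g=cv2.cvtColor(im,cv2.COLOR_BGR2GRAY)
print(g[170:216,252]);
i=camera_info('wrist')
for r in range(176,214,4):print(r,g[r,236:270])
for uv in [(252.5,201),(252.5,203)]: print(ray('wrist',uv,.08,i))
E
```

```text
[127 128 127 129 126 148 202 239 245 245 245 245 245 245 245 245 245 244
 244 244 246 252 255 255 255 255 254 254 253 253 253 252 252 252 252 252
 253 253 254 251 216 148 129 135 158 167]
176 [165 167 162 152 138 121 119 125 127 128 128 126 130 144 164 186 202 211
 211 206 191 173 156 143 133 131 129 127 124 124 126 124 127 128]
180 [165 163 157 139 127 124 126 125 124 132 159 204 234 243 245 245 245 244
 241 237 230 225 219 206 185 166 140 130 131 126 128 128 125 125]
184 [168 168 155 139 127 127 127 126 136 172 218 237 242 245 245 246 245 244
 240 236 231 224 218 205 190 170 145 132 126 131 127 128 129 129]
188 [163 153 141 130 131 128 129 129 154 200 231 241 245 246 245 245 244 242
 241 234 230 223 218 205 192 170 147 118  97  95 113 121 128 127]
192 [167 159 144 130 128 128 129 146 186 227 241 247 251 253 254 254 255 254
 254 254 252 249 242 229 206 179 150 125 101  89  95 111 122 126]
196 [169 167 160 148 134 129 138 181 236 253 255 255 255 255 255 254 254 254
 254 253 253 251 248 247 245 240 223 180 125  91  85  91  94 102]
200 [168 172 168 168 164 157 174 224 247 252 253 253 253 253 253 253 253 252
 252 252 252 252 252 249 238 220 204 186 150 112  85  84  83  86]
204 [168 170 171 170 168 172 177 199 219 234 247 252 253 252 252 252 252 252
 252 253 253 254 254 254 245 208 167 144 117  93  83  80  84  87]
208 [168 165 168 168 166 168 168 169 178 183 192 201 227 244 250 253 254 254
 254 254 253 248 229 190 151 127 112  99  93  93  97 102 110 110]
212 [170 167 167 168 166 167 167 166 168 168 166 166 170 167 163 147 129 125
 124 122 118 117 112 111 113 110 111 114 114 113 112 112 115 112]
[0.5521 0.0457 0.08  ]
[0.5521 0.0441 0.08  ]
```

View pics/c1.png

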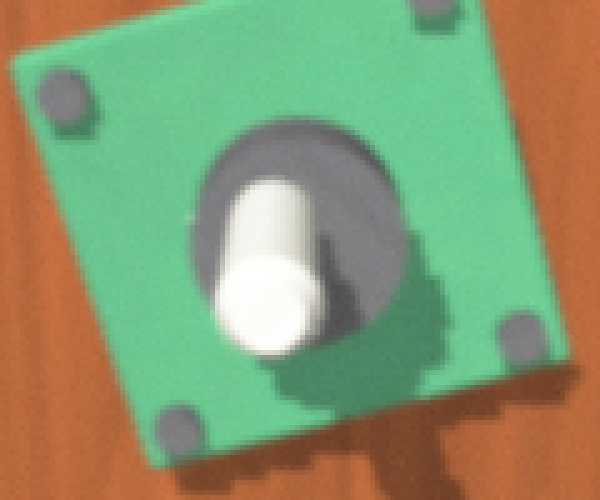

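```bash
python3 - <<'E'
from h import *
i=camera_info('wrist')
print('bevel',ray('wrist',(253.8,201),.076,i))
print('tipdisc near edge',ray('wrist',(253.8,211),.076,i)+[0,.008,0])
print('base far edge',ray('wrist',(254,175.5),.03,i)-[0,.008,0])
print('hub far',ray('wrist',(259.5,163.5),.03,i)-[0,.02,0])
print('hub l/r',ray('wrist',(238,184),.03,i),ray('wrist',(281.5,184),.03,i))
# same-level calibration of big ring viewed: TCP point
print(proj('wrist',[*read_state()['tool_pos'][:2],read_state()['tool_pos'][2]],i), i['pose'][:3,3]-read_state()['tool_pos'])
E
```

```text
bevel [0.553  0.0443 0.076 ]
tipdisc near edge [0.553  0.0441 0.076 ]
base far edge [0.5526 0.0446 0.03  ]
hub far [0.5576 0.0437 0.03  ]
hub l/r [0.538  0.0446 0.03  ] [0.5777 0.0446 0.03  ]
[257.1146 241.8588] [0.0003 0.0737 0.1422]
```

>>> {"api": "play_rows", "payload": {"motion": [[-0.054,0.017,0,0,85],[-0.054,0.017,0,0,85],[-0.054,0.017,0,0,85],[-0.054,0.017,0,0,85],[-0.053,0.017,0,0,85]]}}

```text
time: 1.45
tool_pos: [0.6445, -0.2293, 0.143]
tcp_rot: [2.22, 2.218, 0.002]
wrist_force: [-0.6, 0.1, -0.5]
width: 0.996
```

```bash
cat >> h.py <<'E'
def ring(c,z,name,near,n='wrist'):
    s=read_state();i=camera_info(n);im=read_camera(n);cv2.imwrite(f"pics/{name}.png",im[:,:,::-1])
    print('t',s['time'],'tcp',s['tool_pos'],s['tcp_rot'],s['wrist_force'],s['width'])
    for a,b,ce,m in blobs(im,c,100):
        p=ray(n,hullc(m),z,i)
        if np.hypot(*(p[:2]-near))<.06: print(c,a,b,hullc(m),p)
E
python3 - <<'E'
from h import *
ring('white',.008,'w2',(.638,-.2255))
E
```

```text
t 1.45 tcp [ 0.6445 -0.2293  0.143 ] [2.2196 2.2181 0.0024] [-0.6436  0.0539 -0.4808] 0.9956400950427147
white 3155 [217 142  66  66] [249.759  174.4392] [ 0.6378 -0.2253  0.008 ]
```

>>> {"api": "play_rows", "payload": {"motion": [[0,-0.004,0.03,0,85],[0,0,0.04,0,85],[0,0,0.03,0,85],[0,0,0,0,85],[0,0,0,0,85]]}}

```text
time: 2.12
tool_pos: [0.6399, -0.2269, 0.0431]
tcp_rot: [2.22, 2.219, 0.002]
wrist_force: [0.6, -0.2, 0.2]
width: 0.998
```

```bash
python3 - <<'E'
from h import *
ring('white',.008,'w3',(.638,-.2255))
E
```

```text
t 2.125 tcp [ 0.6399 -0.2269  0.0431] [2.2196 2.2192 0.0018] [ 0.5689 -0.159   0.2364] 0.9981073109058348
white 7080 [205 166  99  97] [253.8903 214.7747] [ 0.6378 -0.2252  0.008 ]
```

>>> {"api": "play_rows", "payload": {"motion": [[0.0017,-0.002,0.022,0,85],[0,0,0.022,0,85],[0,0,0,0,85],[0,0,0,0,55],[0,0,0,0,55]], "squeeze": 40}}

```text
time: 2.8
tool_pos: [0.6374, -0.2248, -0.001]
tcp_rot: [2.22, 2.22, 0.002]
wrist_force: [-0.9, 0.1, -1.0]
width: 0.722
```

>>> {"api": "play_rows", "payload": {"motion": [[0,0,0,0,55],[0,0,0,0,55],[0,0,0,0,55]]}}

```text
time: 3.18
tool_pos: [0.6373, -0.2248, -0.0012]
tcp_rot: [2.22, 2.22, 0.002]
wrist_force: [1.0, -0.6, 5.9]
width: 0.726
```

>>> {"api": "play_rows", "payload": {"motion": [[0,0,-0.01,0,55],[0,0,-0.03,0,55],[0,0,-0.045,0,55],[0,0,-0.045,0,55],[0,0,0,0,55]]}}

```text
time: 3.8
tool_pos: [0.6391, -0.2255, 0.133]
tcp_rot: [2.216, 2.215, 0.006]
wrist_force: [0.5, -0.4, -1.5]
width: 0.722
```

```bash
python3 - <<'E'
from h import *
ring('white',read_state()['tool_pos'][2]+.009,'w4',(.638,-.2255))
E
```

```text
t 3.8 tcp [ 0.6391 -0.2255  0.133 ] [2.2155 2.2155 0.0057] [ 0.495  -0.416  -1.4715] 0.7215626422017107
white 11943 [195 190 126 142] [257.2605 255.4985] [ 0.6391 -0.2287  0.142 ]
white 452 [164 232  29  44] [177.4816 253.779 ] [ 0.5977 -0.2275  0.142 ]
white 461 [322 232  29  45] [336.7108 254.2425] [ 0.6806 -0.2282  0.142 ]
```

View pics/w4.png

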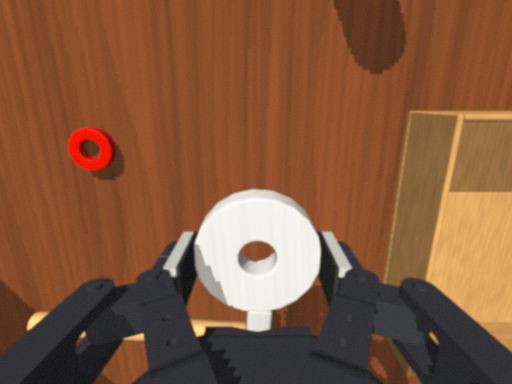

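```bash
python3 - <<'E'
from h import *
i=camera_info('wrist');t=read_state()['tool_pos'];print(t)
print(ray('wrist',(258,189.7),t[2]+.017,i)-[0,.032,0]-t, ray('wrist',(194.8,249),t[2]+.017,i)-t,ray('wrist',(321.2,249),t[2]+.017,i)-t)
im=cv2.imread('pics/w4.png');g=cv2.cvtColor(im,cv2.COLOR_BGR2GRAY)
m=((np.abs(g.astype(int)-0)<400)&(cv2.inRange(hsv(im[:,:,::-1].copy()),(0,0,150),(180,45,255))>0)).astype(np.uint8)
m[305:]=0
c=max(cv2.findContours(m,cv2.RETR_EXTERNAL,cv2.CHAIN_APPROX_NONE)[0],key=len)[:,0]
c=c[(c[:,1]<240)&(c[:,1]>185)&(c[:,0]>190)&(c[:,0]<325)]
P=np.array([ray('wrist',q,t[2]+.017,i)[:2]-t[:2] for q in c])
A=np.c_[2*P,np.ones(len(P))];s=np.linalg.lstsq(A,(P**2).sum(1),rcond=None)[0];print('fit',s[:2],np.sqrt(s[2]+s[:2]@s[:2]))
E
```

```text
[ 0.6373 -0.2248  0.13  ]
[0.0003 0.0032 0.017 ] [-0.0304  0.0051  0.017 ] [0.0311 0.0049 0.017 ]
fit [-0.0003  0.0061] 0.028918030087025943
```

>>> {"api": "play_rows", "payload": {"motion": [[0.05,-0.017,0,0,55],[0.06,-0.019,0,0,55],[0.06,-0.019,0,0,55],[0.06,-0.018,0,0,55],[0.039,-0.0115,0,0,55]]}}

```text
time: 4.47
tool_pos: [0.5485, 0.046, 0.1248]
tcp_rot: [-2.217, -2.22, 0.005]
wrist_force: [0.9, 0.4, -1.1]
width: 0.719
```

>>> {"api": "play_rows", "payload": {"motion": [[0,0,0,0,55],[0,0,0,0,55],[0,0,0,0,55]]}}

```text
time: 4.85
tool_pos: [0.5517, 0.0427, 0.1266]
tcp_rot: [-2.222, -2.22, 0.002]
wrist_force: [0.4, -1.2, -1.3]
width: 0.715
```

```bash
cat >> h.py <<'E'
def inhand(c,D,name,dzs=(.009,.013,.017,.021)):
    s=read_state();i=camera_info('wrist');im=read_camera('wrist');cv2.imwrite(f"pics/{name}.png",im[:,:,::-1])
    t=s['tool_pos'];print('t',s['time'],'tcp',t,s['tcp_rot'],s['wrist_force'],s['width'])
    m=cv2.inRange(hsv(im),*map(np.array,R[c]));m=cv2.morphologyEx(m,cv2.MORPH_OPEN,np.ones((7,7),np.uint8))
    n,l,st,ce=cv2.connectedComponentsWithStats(m)
    k=l[225:240,257];k=max(range(1,n),key=lambda j:(l[190:320,215:300]==j).sum())
    c=max(cv2.findContours((l==k).astype(np.uint8),cv2.RETR_EXTERNAL,cv2.CHAIN_APPROX_NONE)[0],key=len)[:,0]
    print('bbox',st[k]); yt=st[k][1]; c=c[c[:,1]<yt+.3*D*1000*1.9*.5]
    for dz in dzs:
        P=np.array([ray('wrist',q,t[2]+dz,i)[:2]-t[:2] for q in c])
        A=np.c_[2*P,np.ones(len(P))];q=np.linalg.lstsq(A,(P**2).sum(1),rcond=None)[0]
        print('dz',dz,'rel',q[:2],'r',np.sqrt(q[2]+q[:2]@q[:2]),'world',q[:2]+t[:2])
E
python3 - <<'E'
from h import *
inhand('white',.064,'w5')
E
```

```text
t 4.85 tcp [0.5517 0.0427 0.1266] [-2.2225 -2.2196  0.0016] [ 0.4216 -1.2335 -1.3294] 0.7153123953571977
bbox [  195   179   126   132 11625]
dz 0.009 rel [-0.0001  0.0232] r 0.013243017588225868 world [0.5516 0.0658]
dz 0.013 rel [-0.0001  0.0247] r 0.012845413334335278 world [0.5516 0.0674]
dz 0.017 rel [-0.0001  0.0262] r 0.012447809080444688 world [0.5516 0.0689]
dz 0.021 rel [-0.0001  0.0277] r 0.012050204826554441 world [0.5516 0.0704]
```

View pics/w5.png

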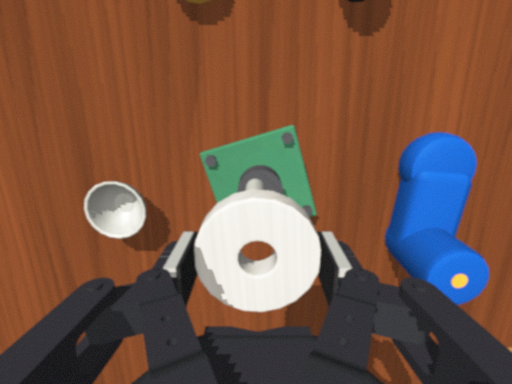

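```bash
python3 - <<'E'
from h import *
i=camera_info('wrist');t=read_state()['tool_pos']
im=read_camera('wrist');m=cv2.inRange(hsv(im),(0,0,150),(180,45,255))
for u in (235,250,280): print(u,[k for k in range(150,330) if (m[k,u]>0)!=(m[k-1,u]>0)])
g=cv2.cvtColor(im,cv2.COLOR_RGB2GRAY);print(g[170:200,275],g[232:282,257],g[300:316,257]);print(g[255,230:285])
print('far',ray('wrist',(258,190),t[2]+.001,i)-t-[0,.032,0],'near',ray('wrist',(258,310),t[2]+.017,i)-t+[0,.032,0])
for v in (239.5,240.5,241.5):print('hole far top',ray('wrist',(258,v),t[2]+.017,i)-t-[0,.0095,0])
E
```

```text
235 [193, 308]
250 [180, 242, 263, 311]
280 [194, 308]
[118 104  85  71  69  80  90  93 101  98  98  94  95  98  97  97  93  92
  95  97 108 137 180 199 202 205 206 204 210 224] [241 240 241 240 241 240 240 228 194 137  99  89  91  92  89  92  90  91
  90  91  90  87  90  90  89  91  87  99 140 194 217 220 220 219 219 221
 220 222 221 223 222 226 235 244 249 250 247 244 242 243] [241 242 241 241 241 241 240 241 241 240 226 179 122  91  86  89]
[243 242 241 240 240 236 228 199 147 109  99 102 102 103 104  99  96  95
  94  95  92  92  95  96  95  94  92  90  88  87  91  93  93  90  91  94
  90  90  98 111 139 165 185 185 180 172 189 223 238 242 242 242 241 241
 241]
far [ 0.0005 -0.0019  0.001 ] near [0.0004 0.0014 0.017 ]
hole far top [0.0004 0.0006 0.017 ]
hole far top [0.0004 0.     0.017 ]
hole far top [ 0.0004 -0.0005  0.017 ]
```

>>> {"api": "play_rows", "payload": {"motion": [[0.0015,0.0008,0.015,0,55],[0,0,0.015,0,55],[0,0,0.01,0,55],[0,0,0,0,55],[0,0,0,0,55]]}}

```text
time: 5.58
tool_pos: [0.5528, 0.0453, 0.0873]
tcp_rot: [2.221, 2.221, 0.0]
wrist_force: [1.4, 0.1, -0.7]
width: 0.722
```

>>> {"api": "play_rows", "payload": {"motion": [[0,0,0.002,0,55],[0,0,0.0015,0,55],[0,0,0.0015,0,55],[0,0,0.0015,0,55],[0,0,0.0,0,55]]}}

```text
time: 6.2
tool_pos: [0.5524, 0.0452, 0.0806]
tcp_rot: [-2.221, -2.221, 0.0]
wrist_force: [-0.6, -0.4, -0.3]
width: 0.721
```

>>> {"api": "play_rows", "payload": {"motion": [[0,0,0.0015,0,55],[0,0,0.0015,0,55],[0,0,0.001,0,55],[0,0,0,0,55]]}}

```text
time: 6.7
tool_pos: [0.5525, 0.0452, 0.0766]
tcp_rot: [-2.221, -2.221, 0.0]
wrist_force: [0.3, -0.1, -1.9]
width: 0.723
```

>>> {"api": "play_rows", "payload": {"motion": [[0,0,0.0015,0,55],[0,0,0.0015,0,55],[0,0,0.001,0,55],[0,0,0,0,55]]}}

```text
time: 7.2
tool_pos: [0.5526, 0.0454, 0.074]
tcp_rot: [-2.221, -2.221, -0.0]
wrist_force: [-3.8, 0.3, 7.7]
width: 0.723
```

>>> {"api": "play_rows", "payload": {"motion": [[0,0,-0.002,0,55],[0,-0.0015,0,0,55],[0,0,0.001,0,55],[0,0,0.001,0,55],[0,0,0,0,55]]}}

```text
time: 7.82
tool_pos: [0.551, 0.0452, 0.0724]
tcp_rot: [-2.221, -2.221, 0.0]
wrist_force: [-0.3, 0.4, -1.5]
width: 0.723
```

Free now; continue down.

>>> {"api": "play_rows", "payload": {"motion": [[0,0,0.0015,0,55],[0,0,0.002,0,55],[0,0,0.002,0,55],[0,0,0.001,0,55],[0,0,0,0,55]]}}

```text
time: 8.45
tool_pos: [0.551, 0.0452, 0.0662]
tcp_rot: [-2.221, -2.221, 0.0]
wrist_force: [-0.1, 0.5, -1.4]
width: 0.718
```

>>> {"api": "play_rows", "payload": {"motion": [[0,0,0.004,0,55],[0,0,0.004,0,55],[0,0,0.004,0,55],[0,0,0.004,0,55],[0,0,0,0,55]]}}

```text
time: 9.07
tool_pos: [0.5507, 0.0452, 0.0497]
tcp_rot: [-2.221, -2.221, 0.001]
wrist_force: [0.3, -0.0, -0.4]
width: 0.722
```

>>> {"api": "play_rows", "payload": {"motion": [[0,0,0.004,0,55],[0,0,0.004,0,55],[0,0,0.004,0,55],[0,0,0.002,0,55],[0,0,0,0,55]]}}

```text
time: 9.7
tool_pos: [0.551, 0.0452, 0.036]
tcp_rot: [-2.221, -2.221, 0.0]
wrist_force: [0.2, 0.4, -0.5]
width: 0.715
```

>>> {"api": "play_rows", "payload": {"motion": [[0,0,0.002,0,55],[0,0,0.002,0,55],[0,0,0.001,0,55],[0,0,0,0,55],[0,0,0,0,55]]}}

```text
time: 10.32
tool_pos: [0.5511, 0.0452, 0.0313]
tcp_rot: [2.221, 2.222, -0.0]
wrist_force: [-1.5, 0.6, -1.5]
width: 0.722
```

>>> {"api": "play_rows", "payload": {"motion": [[0,0,0.001,0,55],[0,0,0.001,0,55],[0,0,0,0,55],[0,0,0,0,55]]}}

```text
time: 10.82
tool_pos: [0.5511, 0.0452, 0.0292]
tcp_rot: [-2.221, -2.221, 0.0]
wrist_force: [-0.8, 0.2, -0.3]
width: 0.718
```

>>> {"api": "play_rows", "payload": {"motion": [[0,0,0.001,0,55],[0,0,0,0,55],[0,0,0,0,55]]}}

```text
time: 11.2
tool_pos: [0.5512, 0.0453, 0.0287]
tcp_rot: [2.221, 2.221, 0.0]
wrist_force: [-2.6, 0.7, 5.3]
width: 0.715
```

>>> {"api": "play_rows", "payload": {"motion": [[0,0,0,0,80],[0,0,0,0,80],[0,0,0,0,80],[0,0,0,0,80],[0,0,0,0,80]]}}

```text
time: 11.82
tool_pos: [0.5511, 0.0452, 0.0282]
tcp_rot: [2.221, 2.221, -0.0]
wrist_force: [-0.5, -0.3, -0.3]
width: 0.938
```

```bash
python3 - <<'E'
from h import *
s=read_state();print(s['time'],s['tool_pos'],s['wrist_force'],s['width'])
for n in('scene','side'):cv2.imwrite(f'pics/{n}6.png',read_camera(n)[:,:,::-1])
i=camera_info('wrist');im=read_camera('wrist');cv2.imwrite('pics/w6.png',im[:,:,::-1])
a=cv2.imread('pics/w6.png');b=cv2.imread('pics/side6.png')[150:270,170:310]
cv2.imwrite('pics/m6.png',np.hstack([a[100:384,100:420],cv2.resize(b,(331,284))]))
E
```

```text
11.825 [0.5511 0.0452 0.0282] [-0.5023 -0.2915 -0.2999] 0.9377154714350942
```

View pics/m6.png

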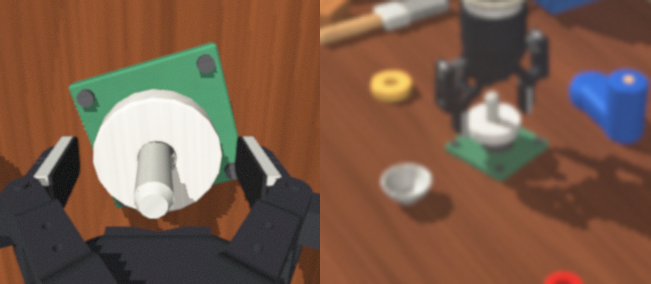

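>>> {"api": "play_rows", "payload": {"motion": [[0,0,-0.02,0,85],[0,0,-0.04,0,85],[0,0,-0.05,0,85],[0.04,-0.012,0,0,85],[0.05,-0.015,0,0,85]]}}

```text
time: 12.6
tool_pos: [0.525, 0.1356, 0.1398]
tcp_rot: [2.223, 2.217, 0.004]
wrist_force: [0.4, 0.3, -1.1]
width: 0.994
```

>>> {"api": "play_rows", "payload": {"motion": [[0.05,-0.015,0,0,85],[0.035,-0.01,0.02,0,85],[0,0,0.02,0,85],[0,0,0,0,85],[0,0,0,0,85]]}}

```text
time: 13.22
tool_pos: [0.4995, 0.2201, 0.0988]
tcp_rot: [2.222, 2.221, 0.001]
wrist_force: [0.9, -0.3, -0.7]
width: 0.993
```

```bash
python3 - <<'E'
from h import *
R['brass']=((20,60,80),(36,255,255))
ring('brass',.007,'w7',(.4987,.222))
E
```

```text
t 13.225 tcp [0.4995 0.2201 0.0988] [2.2217 2.2207 0.0007] [ 0.9411 -0.3465 -0.699 ] 0.9928525675495311
brass 2634 [231 162  62  62] [261.3683 192.7767] [0.5032 0.219  0.007 ]
```

>>> {"api": "play_rows", "payload": {"motion": [[-0.0011,0.0037,0.03,0,85],[0,0,0.04,0,75],[0,0,0.02,0,70],[0,0,0.0085,0,70],[0,0,0,0,70]]}}

```text
time: 13.9
tool_pos: [0.5034, 0.219, 0.0002]
tcp_rot: [2.222, 2.221, 0.001]
wrist_force: [0.7, 0.3, 0.7]
width: 0.819
```

>>> {"api": "play_rows", "payload": {"motion": [[0,0,0,0,70],[0,0,0,0,43],[0,0,0,0,43],[0,0,0,0,43],[0,0,0,0,43]]}}

```text
time: 14.52
tool_pos: [0.5038, 0.2195, 0.0015]
tcp_rot: [2.221, 2.221, 0.003]
wrist_force: [-1.9, 0.3, 6.2]
width: 0.588
```

>>> {"api": "play_rows", "payload": {"motion": [[0,0,0,0,65],[0,0,0,0,65],[0,0,-0.003,0,65],[0,0,0,0,65],[0,0,0,0,43]]}}

```text
time: 15.15
tool_pos: [0.5031, 0.2192, 0.0032]
tcp_rot: [2.221, 2.221, 0.0]
wrist_force: [-4.1, -2.1, 10.9]
width: 0.582
```

>>> {"api": "play_rows", "payload": {"motion": [[0,0,0,0,43],[0,0,0,0,43],[0,0,0,0,43],[0,0,0,0,43]]}}

```text
time: 15.65
tool_pos: [0.503, 0.2192, 0.0034]
tcp_rot: [2.221, 2.221, 0.0]
wrist_force: [-2.0, -0.5, 5.2]
width: 0.583
```

>>> {"api": "play_rows", "payload": {"motion": [[0,0,-0.01,0,43],[0,0,-0.03,0,43],[0,0,-0.045,0,43],[0,0,-0.045,0,43],[0,0,0,0,43]]}}

```text
time: 16.27
tool_pos: [0.5062, 0.2204, 0.1378]
tcp_rot: [2.219, 2.219, 0.014]
wrist_force: [0.2, -0.0, -1.3]
width: 0.581
```

>>> {"api": "play_rows", "payload": {"motion": [[-0.03,0.008,0,0,43],[-0.05,0.014,0,0,43],[-0.05,0.014,0,0,43],[-0.03,0.008,0,0,43],[-0.014,0.004,0,0,43]]}}

```text
time: 16.9
tool_pos: [0.5499, 0.0436, 0.1313]
tcp_rot: [-2.222, -2.218, 0.003]
wrist_force: [0.2, 0.7, -1.8]
width: 0.578
```

>>> {"api": "play_rows", "payload": {"motion": [[0,0,0,0,43],[0,0,0,0,43],[0,0,0,0,43]]}}

```text
time: 17.27
tool_pos: [0.5504, 0.0463, 0.1326]
tcp_rot: [-2.219, -2.223, 0.0]
wrist_force: [-0.6, -0.3, -2.0]
width: 0.578
```

```bash
cat >> h.py <<'E'
def col(c,bot,T,D,u=258):
    s=read_state();t=s['tool_pos'];i=camera_info('wrist');im=read_camera('wrist')
    print('t',s['time'],t,s['wrist_force'],s['width'])
    m=cv2.morphologyEx(cv2.inRange(hsv(im),*map(np.array,R[c])),cv2.MORPH_OPEN,np.ones((3,3),np.uint8))
    for u in (u-2,u,u+2):
        e=[k for k in range(120,340) if (m[k,u]>0)!=(m[k-1,u]>0)];print(u,e)
    r=lambda v,dz,o:(ray('wrist',(u,v-.5),t[2]+dz,i)-t)[1]+o
    if len(e)>=4: print('far',r(e[0],bot,-D/2),'holefar',r(e[1],bot+T,-.0095),'near',r(e[-1],bot+T,D/2))
    r0=[k for k in range(150,360) if (m[235,k]>0)!=(m[235,k-1]>0)];print('row235',r0)
E
python3 - <<'E'
from h import *
R['brass']=((20,60,80),(36,255,255))
col('brass',-.0034,.014,.052)
E
```

```text
t 17.275 [0.5504 0.0463 0.1326] [-0.6369 -0.3358 -2.028 ] 0.578321565994988
256 [197, 234, 256, 293]
258 [197, 234, 256, 293]
260 [197, 234, 256, 293]
far -0.00092884815386143 holefar 0.0006341477622792847 near 0.0013110406672713036
row235 [211, 249, 266, 304]
```

>>> {"api": "play_rows", "payload": {"motion": [[-0.0013,0.0006,0.015,0,43],[0,0,0.015,0,43],[0,0,0.012,0,43],[0,0,0,0,43],[0,0,0,0,43]]}}

```text
time: 17.95
tool_pos: [0.5515, 0.0438, 0.0907]
tcp_rot: [-2.222, -2.221, 0.0]
wrist_force: [0.3, -0.1, -1.4]
width: 0.578
```

>>> {"api": "play_rows", "payload": {"motion": [[0,0,0.002,0,43],[0,0,0.002,0,43],[0,0,0.002,0,43],[0,0,0.001,0,43],[0,0,0,0,43]]}}

```text
time: 18.58
tool_pos: [0.5513, 0.0438, 0.0837]
tcp_rot: [-2.221, -2.221, 0.0]
wrist_force: [0.4, -1.1, -1.9]
width: 0.581
```

>>> {"api": "play_rows", "payload": {"motion": [[0.001,0,0.001,0,43],[0,0,0.0015,0,43],[0,0,0.0015,0,43],[0,0,0.001,0,43],[0,0,0,0,43]]}}

```text
time: 19.2
tool_pos: [0.5512, 0.0448, 0.0786]
tcp_rot: [-2.221, -2.221, 0.0]
wrist_force: [-0.7, 0.5, -1.5]
width: 0.579
```

>>> {"api": "play_rows", "payload": {"motion": [[0,0,0.0015,0,43],[0,0,0.001,0,43],[0,0,0.001,0,43],[0,0,0,0,43]]}}

```text
time: 19.7
tool_pos: [0.5512, 0.0448, 0.0751]
tcp_rot: [-2.221, -2.221, 0.0]
wrist_force: [-1.2, 0.1, -0.7]
width: 0.583
```

>>> {"api": "play_rows", "payload": {"motion": [[0,0,0.003,0,43],[0,0,0.003,0,43],[0,0,0.003,0,43],[0,0,0.003,0,43],[0,0,0,0,43]]}}

```text
time: 20.32
tool_pos: [0.5512, 0.0448, 0.0628]
tcp_rot: [-2.221, -2.221, 0.0]
wrist_force: [-1.5, 0.3, -2.6]
width: 0.576
```

>>> {"api": "play_rows", "payload": {"motion": [[0,0,0.003,0,43],[0,0,0.003,0,43],[0,0,0.002,0,43],[0,0,0.001,0,43],[0,0,0,0,43]]}}

```text
time: 20.95
tool_pos: [0.5513, 0.0448, 0.0541]
tcp_rot: [-2.221, -2.221, 0.0]
wrist_force: [-2.5, 0.1, -2.1]
width: 0.585
```

>>> {"api": "play_rows", "payload": {"motion": [[0,0,0.001,0,43],[0,0,0.001,0,43],[0,0,0,0,43],[0,0,0,0,43]]}}

```text
time: 21.45
tool_pos: [0.5513, 0.0448, 0.0522]
tcp_rot: [-2.221, -2.221, 0.0]
wrist_force: [-1.9, 0.8, -1.3]
width: 0.577
```

>>> {"api": "play_rows", "payload": {"motion": [[0,0,0.001,0,43],[0,0,0.001,0,43],[0,0,0,0,43],[0,0,0,0,43]]}}

```text
time: 21.95
tool_pos: [0.5513, 0.0448, 0.0501]
tcp_rot: [-2.221, -2.221, 0.0]
wrist_force: [-2.2, 0.0, -0.8]
width: 0.578
```

>>> {"api": "play_rows", "payload": {"motion": [[0,0,0.001,0,43],[0,0,0,0,43],[0,0,0,0,43]]}}

```text
time: 22.32
tool_pos: [0.5513, 0.0449, 0.0494]
tcp_rot: [-2.221, -2.221, 0.0]
wrist_force: [-3.8, 1.6, 1.9]
width: 0.582
```

>>> {"api": "play_rows", "payload": {"motion": [[0,0,0.0005,0,43],[0,0,0,0,43],[0,0,0,0,43]]}}

```text
time: 22.7
tool_pos: [0.5514, 0.0449, 0.0492]
tcp_rot: [-2.221, -2.221, 0.0]
wrist_force: [-4.7, 0.5, 6.0]
width: 0.58
```

>>> {"api": "play_rows", "payload": {"motion": [[0,0,0,0,70],[0,0,0,0,70],[0,0,0,0,70],[0,0,0,0,70],[0,0,0,0,70]]}}

```text
time: 23.32
tool_pos: [0.5515, 0.0448, 0.0488]
tcp_rot: [2.221, 2.221, 0.0]
wrist_force: [0.2, 0.6, 0.5]
width: 0.82
```

>>> {"api": "play_rows", "payload": {"motion": [[0,0,-0.02,0,85],[0,0,-0.04,0,85],[0,0,-0.04,0,85],[-0.04,-0.011,0,0,85],[-0.05,-0.014,0,0,85]]}}

```text
time: 23.95
tool_pos: [0.5272, -0.0455, 0.15]
tcp_rot: [2.217, 2.223, 0.003]
wrist_force: [0.4, 0.0, -0.8]
width: 0.998
```

```bash
python3 - <<'E'
from h import *
s=read_state();print(s['time'],s['tool_pos'],s['wrist_force'],s['width'])
b=[]
for n,(r,c) in (('side',(150,180)),('scene',(140,200))):
    im=read_camera(n)[:,:,::-1];cv2.imwrite(f'pics/{n}8.png',im);b.append(cv2.resize(im[r:r+100,c:c+130],(390,300),interpolation=cv2.INTER_CUBIC))
cv2.imwrite('pics/m8.png',np.hstack(b))
E
```

```text
23.95 [ 0.5272 -0.0455  0.15  ] [ 0.4204  0.0203 -0.795 ] 0.9977146785982879
```

View pics/m8.png

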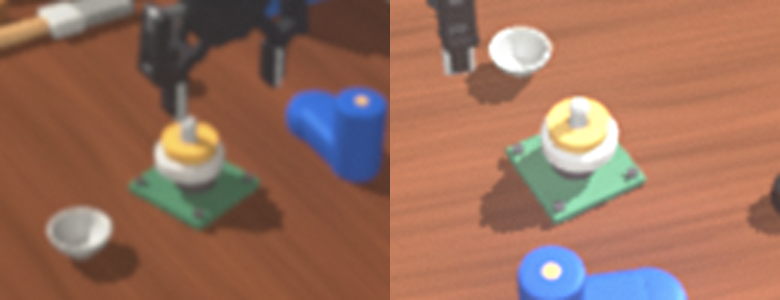

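>>> {"api": "play_rows", "payload": {"motion": [[-0.05,-0.013,0,0,85],[-0.05,-0.014,0.01,0,85],[-0.048,-0.013,0.02,0,85],[0,0,0.02,0,75],[0,0,0,0,75]]}}

```text
time: 24.68
tool_pos: [0.4848, -0.1926, 0.0969]
tcp_rot: [-2.22, -2.217, 0.002]
wrist_force: [-0.0, 0.1, 0.2]
width: 0.875
```

>>> {"api": "play_rows", "payload": {"motion": [[0,0,0,0,75],[0,0,0,0,75]]}}

```text
time: 24.92
tool_pos: [0.4875, -0.1928, 0.0999]
tcp_rot: [2.219, 2.222, 0.001]
wrist_force: [1.3, -0.1, 0.5]
width: 0.881
```

```bash
python3 - <<'E'
from h import *
ring('red',.006,'w9',(.486,-.192))
E
```

```text
t 24.925 tcp [ 0.4875 -0.1928  0.0999] [2.2187 2.2216 0.0012] [ 1.281  -0.0614  0.4713] 0.880752720491662
red 1547 [232 169  48  48] [255.2639 192.8086] [ 0.4861 -0.1946  0.006 ]
```

>>> {"api": "play_rows", "payload": {"motion": [[-0.0018,-0.0014,0.03,0,70],[0,0,0.04,0,65],[0,0,0.02,0,60],[0,0,0.0075,0,60],[0,0,0,0,55]]}}

```text
time: 25.6
tool_pos: [0.4854, -0.1948, 0.0016]
tcp_rot: [2.221, 2.222, 0.0]
wrist_force: [0.3, -0.4, 0.2]
width: 0.642
```

>>> {"api": "play_rows", "payload": {"motion": [[0,0,0,0,31],[0,0,0,0,31],[0,0,0,0,31],[0,0,0,0,31],[0,0,0,0,31]], "squeeze": 30}}

```text
time: 26.22
tool_pos: [0.4863, -0.1954, 0.0029]
tcp_rot: [2.22, 2.22, 0.002]
wrist_force: [-0.8, 0.9, 5.9]
width: 0.452
```

>>> {"api": "play_rows", "payload": {"motion": [[0,0,-0.01,0,31],[0,0,-0.03,0,31],[0,0,-0.045,0,31],[0,0,-0.045,0,31],[0,0,0,0,31]]}}

```text
time: 26.85
tool_pos: [0.4884, -0.1966, 0.1366]
tcp_rot: [2.215, 2.215, 0.005]
wrist_force: [0.4, -0.3, -0.1]
width: 0.446
```

>>> {"api": "play_rows", "payload": {"motion": [[0.05,0.014,0,0,31],[0.055,0.015,0,0,31],[0.055,0.015,0,0,31],[0.05,0.013,0,0,31],[0.03,0.0085,0,0,31]]}}

```text
time: 27.48
tool_pos: [0.5499, 0.0474, 0.1303]
tcp_rot: [-2.219, -2.223, 0.001]
wrist_force: [-0.5, 0.3, -0.9]
width: 0.444
```

>>> {"api": "play_rows", "payload": {"motion": [[0,0,0,0,31],[0,0,0,0,31],[0,0,0,0,31],[0,0,0,0,31]]}}

```text
time: 27.98
tool_pos: [0.5503, 0.044, 0.1312]
tcp_rot: [-2.223, -2.22, 0.0]
wrist_force: [0.2, -0.5, -0.7]
width: 0.449
```

```bash
python3 - <<'E'
from h import *
col('red',-.0025,.012,.040)
cv2.imwrite('pics/w10.png',read_camera('wrist')[:,:,::-1])
E
```

```text
t 27.975 [0.5503 0.044  0.1312] [ 0.2477 -0.5188 -0.7105] 0.4491772748043341
256 [207, 232, 254, 280]
258 [207, 232, 254, 280]
260 [207, 232, 253, 280]
far -0.0002849354281604481 holefar 0.0012191597359070359 near 0.00264221588624906
row235 [221, 246, 269, 294]
```

>>> {"api": "play_rows", "payload": {"motion": [[0,0.0008,0.015,0,31],[0,0,0.015,0,31],[0,0,0.013,0,31],[0,0,0,0,31],[0,0,0,0,31]]}}

```text
time: 28.7
tool_pos: [0.5514, 0.0451, 0.0881]
tcp_rot: [-2.221, -2.222, 0.0]
wrist_force: [0.4, 0.1, -0.4]
width: 0.451
```

>>> {"api": "play_rows", "payload": {"motion": [[0,0,0.002,0,31],[0,0,0.0015,0,31],[0,0,0.0015,0,31],[0,0,0.001,0,31],[0,0,0,0,31]]}}

```text
time: 29.32
tool_pos: [0.5512, 0.045, 0.0822]
tcp_rot: [-2.221, -2.221, 0.0]
wrist_force: [-0.3, -0.1, -0.8]
width: 0.444
```

Shift y by -0.8 mm and continue.

>>> {"api": "play_rows", "payload": {"motion": [[-0.0008,0,0.001,0,31],[0,0,0.001,0,31],[0,0,0.001,0,31],[0,0,0.001,0,31],[0,0,0,0,31]]}}

```text
time: 29.95
tool_pos: [0.5512, 0.0442, 0.0781]
tcp_rot: [-2.221, -2.221, 0.0]
wrist_force: [0.1, -0.2, -0.9]
width: 0.447
```

>>> {"api": "play_rows", "payload": {"motion": [[0,0,0.001,0,31],[0,0,0.001,0,31],[0,0,0.001,0,31],[0,0,0.001,0,31],[0,0,0,0,31]]}}

```text
time: 30.58
tool_pos: [0.5512, 0.0442, 0.0741]
tcp_rot: [-2.221, -2.221, 0.0]
wrist_force: [-0.5, 0.1, -0.7]
width: 0.447
```

Home expected at TCP ≈ 0.0625.

>>> {"api": "play_rows", "payload": {"motion": [[0,0,0.002,0,31],[0,0,0.002,0,31],[0,0,0.002,0,31],[0,0,0.002,0,31],[0,0,0,0,31]]}}

```text
time: 31.2
tool_pos: [0.5512, 0.0442, 0.066]
tcp_rot: [-2.221, -2.221, 0.0]
wrist_force: [-0.8, 0.4, -1.1]
width: 0.453
```

>>> {"api": "play_rows", "payload": {"motion": [[0,0,0.001,0,31],[0,0,0.001,0,31],[0,0,0.0005,0,31],[0,0,0,0,31],[0,0,0,0,31]]}}

```text
time: 31.82
tool_pos: [0.5513, 0.0442, 0.0637]
tcp_rot: [-2.221, -2.221, 0.0]
wrist_force: [-0.9, -0.1, -1.1]
width: 0.442
```

>>> {"api": "play_rows", "payload": {"motion": [[0,0,0.0007,0,31],[0,0,0,0,31],[0,0,0,0,31]]}}

```text
time: 32.2
tool_pos: [0.5513, 0.0442, 0.0631]
tcp_rot: [-2.221, -2.221, 0.0]
wrist_force: [-0.3, -0.7, -0.5]
width: 0.446
```

>>> {"api": "play_rows", "payload": {"motion": [[0,0,0.0008,0,31],[0,0,0,0,31],[0,0,0,0,31]]}}

```text
time: 32.58
tool_pos: [0.5514, 0.0443, 0.0627]
tcp_rot: [2.221, 2.221, 0.0]
wrist_force: [-2.1, 0.5, 4.4]
width: 0.447
```

>>> {"api": "play_rows", "payload": {"motion": [[0,0,0,0,60],[0,0,0,0,60],[0,0,0,0,60],[0,0,0,0,60],[0,0,0,0,60]]}}

```text
time: 33.2
tool_pos: [0.5513, 0.0442, 0.0622]
tcp_rot: [-2.221, -2.221, -0.0]
wrist_force: [-0.1, 0.0, 0.7]
width: 0.699
```

>>> {"api": "play_rows", "payload": {"motion": [[0,0,-0.02,0,75],[0,0,-0.04,0,85],[0,0,-0.05,0,85],[-0.03,0,0,0,85],[-0.03,0,0,0,85]]}}

```text
time: 33.83
tool_pos: [0.5521, -0.0162, 0.1737]
tcp_rot: [2.219, 2.221, 0.003]
wrist_force: [0.4, -0.3, -0.2]
width: 0.992
```

>>> {"api": "play_rows", "payload": {"motion": [[0,0,0,0,85],[0,0,0,0,85]]}}

```text
time: 34.08
tool_pos: [0.5511, -0.0154, 0.1721]
tcp_rot: [-2.222, -2.22, -0.0]
wrist_force: [-0.3, 0.1, 0.0]
width: 0.997
```

```bash
python3 - <<'E'
from h import *
s=read_state();print(s['time'],s['tool_pos'],s['wrist_force'],s['width'])
b=[]
for n,(r,c) in (('side',(150,180)),('scene',(140,200))):
    im=read_camera(n)[:,:,::-1];cv2.imwrite(f'pics/{n}11.png',im);b.append(cv2.resize(im[r:r+100,c:c+130],(390,300),interpolation=cv2.INTER_CUBIC))
cv2.imwrite('pics/m11.png',np.hstack(b))
R['brass']=((20,60,80),(36,255,255))
im=cv2.imread('pics/side11.png')[:,:,::-1].copy()
for c,z in(('red',.066),('brass',.053)):
    for a,bb,ce,m in blobs(im,c,30):
        p=ray('side',hullc(m),z)
        if np.hypot(*(p[:2]-[.552,.044]))<.05:print(c,a,bb,p)
E
```

```text
34.075 [ 0.5511 -0.0154  0.1721] [-0.3466  0.097   0.0099] 0.9967593753926514
red 90 [236 188  15  11] [0.5555 0.0531 0.066 ]
```

View pics/m11.png

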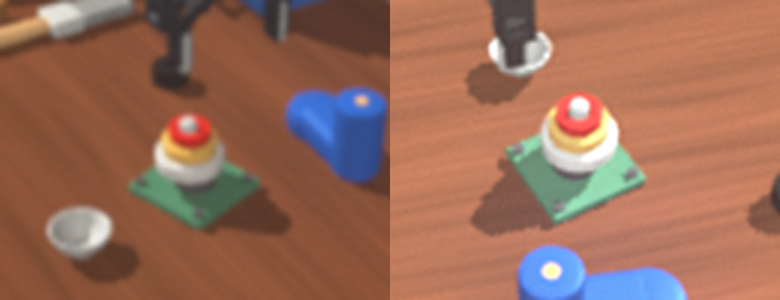

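```bash
python3 -c "
from workcell import *
print(finish_job())"
```

```text
the job is handed in; nothing more can be done
None
```

I put all three rings back on the spindle in order (big, middle, small), let go of each, and handed the job in at about 34 s of the 72 s allowed.

- **Big ring:** it touched the spindle's bevel at about 8 N. I backed off, shifted 1.5 mm and it went down freely.
- **Middle and small rings:** both slid on without catching.
- **Seating:** each ring was lowered in small steps and met its seat at about 4–6 N on the wrist sensor. All three touched within about 0.5 mm of the height I had calculated.
- **Last pictures (side and scene):** the stack is level with no visible gaps, the spindle tip shows through the red ring, and the gripper is clear with almost no wrist force. The objects in view near the stand look undisturbed; I didn't measure the bystanders' positions.
- **Checks that disagreed or failed:** a rough side-camera position for the red ring came out about 9 mm off the spindle axis. I put this down to the spindle tip hiding part of the ring and that camera's 2–4 mm offset seen earlier, because both pictures show the ring around the spindle. The same script found no brass area to measure, so the middle ring's final position is confirmed only by eye and by its seating height.

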